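# Turn the row of machine tools round into the other rack

### The job

The four steel tools standing in the small metal trays were set out in the order of the last job; the next job runs backwards. Move them all into the empty wooden block, one upright in each recess, in reverse order: the tool now at the robot's left end goes into the recess at the right end, the next one into the next recess, and so on. Set each down gently rather than dropping it, and let none of them fall over.

Things in the scene. Friction and masses are not known exactly. Their poses are not given: they have to be found in the camera images.
- chuck: drill chuck, bare steel, nose up: round body 44 mm in diameter from the underside to 36 mm, 40 mm in diameter from 36 to 52 mm, then a taper to 18 mm at 72 mm height with three small dark jaws on top (79 mm overall); stands upright in its tray at the start; weight about 0.5 kg; origin at the centre of its underside, z up
- collet: collet holder, bare steel: foot flange 42 mm in diameter and 12 mm high, slimmer stem 34 mm in diameter up to 48 mm, then a flat-topped notched clamping nut 46 mm in diameter from 48 to 73 mm height, with a dark bore disc in its top; stands upright in its tray at the start; weight about 0.45 kg; origin at the centre of its underside, z up
- centre: lathe centre, bare steel: round body 44 mm in diameter up to 46 mm, then a long cone from 32 mm in diameter to a sharp point at 80 mm height; stands upright in its tray at the start; weight about 0.5 kg; origin at the centre of its underside, z up
- borer: boring head, bare steel: round foot 42 mm in diameter and 16 mm high, square block 44 x 44 mm from 16 to 56 mm height (faces square to its x and y axes), and an off-centre round stub 16 mm in diameter, 10 mm towards +x, rising to 76 mm; stands upright in its tray at the start; weight about 0.6 kg; origin at the centre of its underside, z up
- tray_chuck: the tray in which the drill chuck stands at the start: shallow square aluminium tray, fixed, 70 x 70 mm outside, walls 4 mm thick, floor 4 mm and rim 12 mm above the origin, which is the centre of its underside. The four trays are alike; only what stands in them differs
- tray_collet: the tray in which the collet holder stands at the start: shallow square aluminium tray, fixed, 70 x 70 mm outside, walls 4 mm thick, floor 4 mm and rim 12 mm above the origin, which is the centre of its underside. The four trays are alike; only what stands in them differs
- tray_centre: the tray in which the lathe centre stands at the start: shallow square aluminium tray, fixed, 70 x 70 mm outside, walls 4 mm thick, floor 4 mm and rim 12 mm above the origin, which is the centre of its underside. The four trays are alike; only what stands in them differs
- tray_borer: the tray in which the boring head stands at the start: shallow square aluminium tray, fixed, 70 x 70 mm outside, walls 4 mm thick, floor 4 mm and rim 12 mm above the origin, which is the centre of its underside. The four trays are alike; only what stands in them differs
- rail: fixed flat grey rail 84 mm (x) by 336 mm (y), 12 mm thick, that carries the four trays in a row along its y axis, tray centres at y = +120, +40, -40 and -120 mm; origin at the centre of its underside; its +y end is the robot's left. Rail and wooden block lie one nearer the robot and one farther away, either way round, both roughly crosswise to the robot (within 0.1 rad)
- block: fixed pale wooden block 86 mm (x) by 336 mm (y), 20 mm high, with four empty square recesses 67 mm wide and 10 mm deep (recess floor 10 mm above the origin) in a row along its y axis, centres at y = +120, +40, -40 and -120 mm; origin at the centre of its underside; its +y end is the robot's left
There are look-alikes about, which are no part of the job. What is shaped like the collet but purple or yellow is not meant. Leave any purple look-alike of the chuck alone.

How it is judged:
By the outcome, as a careful person would: the job done as asked, in the order asked, and still so for the second after the job is handed in, with the robot touching nothing.
It also fails if it takes over 83 s, if anything falls off the work surface, if the arm or the gripper's body presses on something with over 40 N, if the wrist force passes 120 N, or if a joint passes its speed limit or range.

### The arm

A 6-joint arm with a two-finger parallel gripper is mounted at the origin on the work surface. World frame = base frame: x ahead of the robot, y to its left, z up, the work surface at z = 0. Lengths are in m, angles in degrees, forces in N, time in s.
With the tool pointing down it reaches from about 0.375 to 0.9 m from the base axis. Payload 3.1 kg.
Tool frame: the origin (TCP) lies at the very end of the fingers, on their centre line; the grasp point (between the pads) lies 19 mm behind it; z points along the fingers, y is the line along which they close (so a half turn about z gives the same grasp; the last joint's range is limited). The gripper opens to 87 mm and grips with 3 to 60 N. Pads are 19 mm wide; open, the fingers measure 117 mm over their backs; the gripper's body (75 mm by 190 mm) begins 51 mm behind the grasp point.
Start: joints at [55.606, 30.224, 82.088, -0, 67.689, -10.227], TCP at [0.256, 0.57, 0.223] pointing down, gripper open.
Joint ranges: [-176.69, 176.69], [-43.24, 126.21], [12.49, 139.97], [-82, 262], [0, 151.66], [-163.58, 163.58]. Speed limits (degrees/s): [159.86, 159.86, 180, 180, 180, 180].

### API

Orientations are given as a 3x3 rotation matrix whose columns are the frame's x, y, z axes.
In Python, from rig import bot, imaging gives the robot as it stands.
- The arm moves only by the tool drive_tool, never from a script. Its argument "deltas" is text: rows parted by semicolons, each of 5 numbers parted by spaces: the finger opening in mm, from 0 to 87, then the shift along the world's x, y, z in mm, then the turn about the world's z in rad. In form: jaw dx dy dz twist; .... A call has 1 to 12 rows; each row is the pose to reach, as a shift and turn from the pose commanded when the call began; what a row does not reach only later rows make up. A row lasts 1/10 s, in which the tool goes at most 50 mm and 8.59 degrees, less where a joint would pass 70% of its speed; a pose out of reach is approached as far as the arm can. A call with a gripper value outside its range is refused whole. The fingers move at their own pace and stop on an object; the grip force is fixed at half the most. Time passes only in rows, so rows that repeat a pose let the fingers close. It gives the time, the measured TCP pose, the force, the opening and the grip force at its end, in the units of the state.
- bot.read_state(): the state, without advancing time (a new reading comes with each control period).
- imaging.capture(name): name is "scene" or "side" or "wrist"; returns the picture (400x640x3 uint8, red, green, blue); there is no depth.
- imaging.camera_model(name): a dict with "fx", "fy", "cx", "cy" (pixels), "T" (4x4, takes a point from camera to world coordinates). Camera axes: x right, y down, z forward; pixel columns grow to the right and rows downward; lengths in m; the calibration is good to about 2 mm. A picture is of the moment at which its call begins: read the wrist's pose just before it. camera_model takes no time and is no camera call; for the wrist camera it gives the pose at the moment of the call.
- bot.hand_in(): hands the job in; it is judged then, once.
The state is a dict: "time_s": time; "joint_positions": joint angles; "qvel": joint speeds; "tau": joint torques, N m; "position": TCP position; "tcp_rot": TCP orientation; "force": force on the tool from outside, world axes, zero at the start; "moment": the same for the moment, N m; "opening": opening from 0.0 (shut) to 1.0 (fully open); "grasp_force": force on a finger pad.
Only numpy, scipy, OpenCV 4.12 (cv2) and the standard library are available. Lean on these libraries where they do the work, as an engineer would, in place of code of your own. Each camera call takes 0.05 s, during which the arm holds its last target. There are 200 camera calls.

## Working session

There is one attempt and no reset: what is moved stays moved. The work goes in short steps, Python scripts to look and compute and a tool call to move; the robot and the scene stay as the last step left them, time stands still between calls to the robot, and variables do not carry over. Pictures are saved under pics/ and viewed, at most 14 in all, crops included, and the job is handed in when it is done.

Besides the shell and the picture viewer there is one more tool, called after "Emit:" as a command line: name --argument value ..., lists and objects as JSON in quotes. drive_tool: Moves the arm, as the interface text tells. Its arguments: {"type":"object","properties":{"deltas":{"type":"string"}},"required":["deltas"]}

```bash
mkdir -p pics; ls
python3 - <<'E'
from rig import bot, imaging
import cv2,numpy as np
for n in ["scene","side","wrist"]:
    m=imaging.camera_model(n); print(n,m['fx'],m['cx'],m['cy'],np.round(m['T'],3).tolist())
    cv2.imwrite(f"pics/{n}0.png",imaging.capture(n)[:,:,::-1])
s=bot.read_state(); print(s['time_s'],s['tcp_rot'],s['opening'])
E
```

```text
pics
scene 366.8687770130135 324.1017386980026 199.72569982746725 [[0.112, 0.7, -0.706, 1.126], [0.994, -0.066, 0.093, -0.102], [0.019, -0.711, -0.703, 0.557], [0.0, 0.0, 0.0, 1.0]]
side 407.2296871248183 316.7292447419312 190.763538174592 [[0.912, -0.23, 0.339, 0.348], [-0.409, -0.541, 0.735, -0.515], [0.015, -0.809, -0.588, 0.446], [0.0, 0.0, 0.0, 1.0]]
wrist 353.3407598168567 318.15840880919416 204.2405167496082 [[0.408, 0.877, 0.252, 0.186], [0.913, -0.392, -0.114, 0.602], [-0.001, 0.277, -0.961, 0.385], [0.0, 0.0, 0.0, 1.0]]
0.15 [[-9.12365462e-01  4.09375561e-01 -9.55465426e-04]
 [ 4.09376567e-01  9.12364436e-01 -1.40092487e-03]
 [ 2.98228268e-04 -1.66930063e-03 -9.99998562e-01]] 1.0013710030038048
```

View pics/scene0.png

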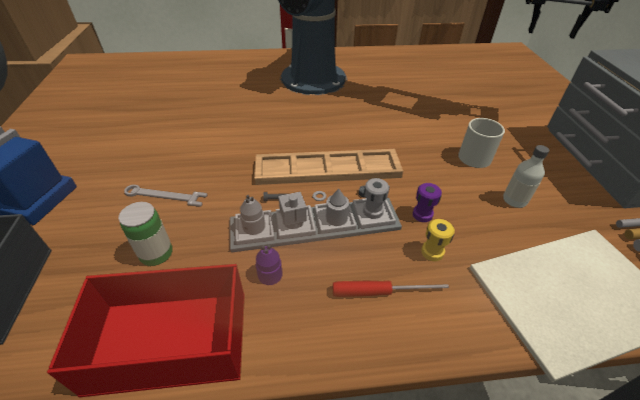

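View pics/side0.png

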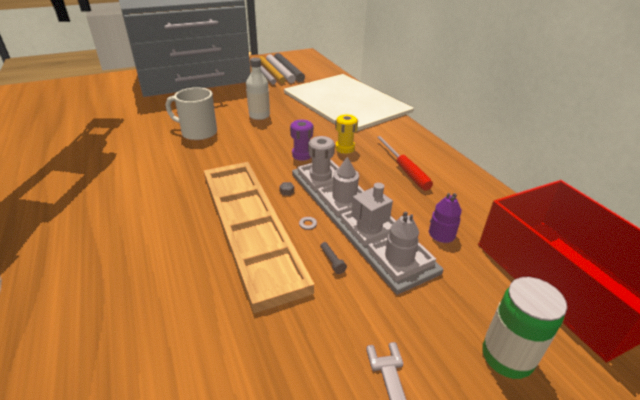

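Scene (its right is the robot's left). These could be confused:
- Steel: collet (375,195), centre (338,207), borer (292,212) and chuck (252,217), all on the rail.
- Look-alikes off the rail: purple collet (427,200), yellow collet (438,238) and purple chuck (268,265).

The block is nearer the robot, at (328,165). I choose the four steel tools standing in trays, and will check them in a close crop.

Run:
```python
import cv2
a=cv2.imread("pics/scene0.png")[140:255,222:447]; cv2.imwrite("pics/sc.png",cv2.resize(a,None,fx=3.5,fy=3.5,interpolation=cv2.INTER_CUBIC))
a=cv2.imread("pics/side0.png")[115:315,200:460]; cv2.imwrite("pics/si.png",cv2.resize(a,None,fx=3,fy=3,interpolation=cv2.INTER_CUBIC))
```

```text
(no output)
```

View pics/sc.png

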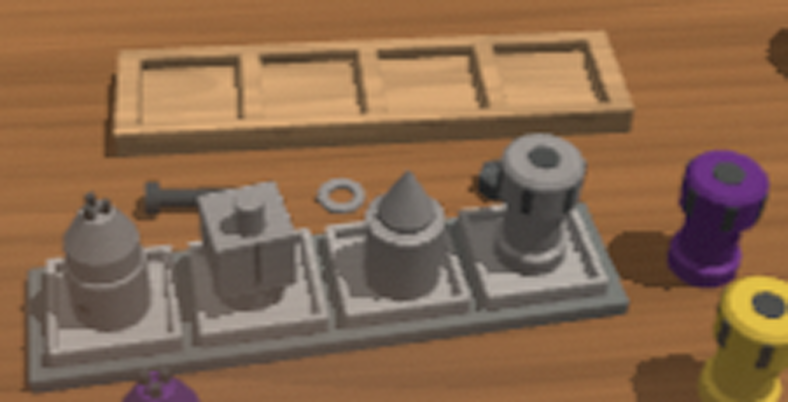

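View pics/si.png

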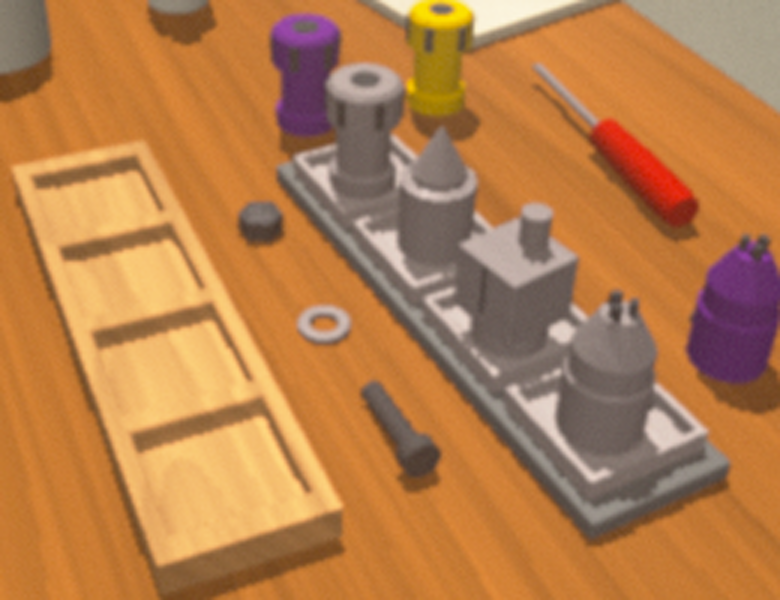

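```bash
cat > h.py <<'E'
import numpy as np
def ray(m,p,z):
    d=m['T'][:3,:3]@[(p[0]-m['cx'])/m['fx'],(p[1]-m['cy'])/m['fy'],1]; o=m['T'][:3,3]
    return o+d*(z-o[2])/d[2]
E
python3 - <<'E'
from rig import imaging
from h import *
S=imaging.camera_model("scene");D=imaging.camera_model("side")
sc=lambda p:((p[0]+.5)/3.5-.5+222,(p[1]+.5)/3.5-.5+140)
si=lambda p:((p[0]+.5)/3-.5+200,(p[1]+.5)/3-.5+115)
pts={"scene":[("blk",[(118,50),(607,33),(632,112),(113,137)],.02),("rail",[(30,375),(627,300),(585,205)],.012),("collet",[(545,157)],.089),("centre",[(407,170)],.096),("borertop",[(198,197),(278,183),(296,232),(217,250)],.072),("stub",[(250,196)],.092),("chuck",[(96,206)],.092)],
"side":[("blk",[(13,168),(143,142),(341,513),(160,570)],.02),("rail",[(595,520),(728,465),(278,165)],.012),("collet",[(366,82)],.089),("centre",[(440,127)],.096),("borertop",[(457,243),(575,258),(515,298)],.072),("stub",[(538,211)],.092),("chuck",[(622,303)],.092)]}
for c,f,m in(("scene",sc,S),("side",si,D)):
    for n,P,z in pts[c]: print(c,n,[(np.round(ray(m,f(p),z)[:2]*1000)).tolist() for p in P])
E
```

```text
scene blk [[418.0, -176.0], [429.0, 161.0], [513.0, 156.0], [507.0, -177.0]]
scene rail [[686.0, -218.0], [665.0, 113.0], [587.0, 108.0]]
scene collet [[625.0, 65.0]]
scene centre [[636.0, -12.0]]
scene borertop [[621.0, -123.0], [614.0, -80.0], [652.0, -73.0], [661.0, -115.0]]
scene stub [[643.0, -96.0]]
scene chuck [[644.0, -175.0]]
side blk [[423.0, 160.0], [507.0, 159.0], [500.0, -179.0], [417.0, -177.0]]
side rail [[608.0, -223.0], [686.0, -219.0], [583.0, 110.0]]
side collet [[623.0, 63.0]]
side centre [[634.0, -10.0]]
side borertop [[608.0, -80.0], [657.0, -115.0], [613.0, -131.0]]
side stub [[645.0, -96.0]]
side chuck [[642.0, -174.0]]
```

Order, robot's left to right, confirmed in the crops: collet, centre, borer, chuck. So collet goes to recess -120, centre to -40, borer to +40 and chuck to +120. I'll move above and take one close wrist look.

Emit:
drive_tool --deltas "87 304 -600 20 -1.149;87 304 -600 20 -1.149;87 304 -600 20 -1.149;87 304 -600 20 -1.149;87 304 -600 20 -1.149;87 304 -600 20 -1.149;87 304 -600 20 -1.149;87 304 -600 20 -1.149;87 304 -600 20 -1.149;87 304 -600 20 -1.149;87 304 -600 20 -1.149;87 304 -600 20 -1.149"

```text
time_s: 1.35
position: [0.5273, 0.0333, 0.2404]
tcp_rot: [[0.0, 1.0, -0.0], [1.0, -0.0, 0.0], [0.0, -0.0, -1.0]]
force: [1.2, 0.5, -0.5]
opening: 0.997
grasp_force: 0.0
```

Emit:
drive_tool --deltas "87 0 0 0 0;87 0 0 0 0;87 0 0 0 0;87 0 0 0 0"

```text
time_s: 1.75
position: [0.5258, 0.0367, 0.2402]
tcp_rot: [[-0.002, 1.0, -0.001], [1.0, 0.002, 0.0], [0.0, -0.001, -1.0]]
force: [-0.1, 0.0, -0.3]
opening: 0.996
grasp_force: 0.0
```

Run:
```python
from rig import bot, imaging
import cv2,numpy as np,json
m=imaging.camera_model("wrist");a=imaging.capture("wrist")
json.dump({k:np.asarray(v).tolist() for k,v in m.items()},open("w1.json","w"))
cv2.imwrite("pics/w1.png",cv2.resize(a[:,:,::-1],(800,500),interpolation=cv2.INTER_CUBIC))
s=bot.read_state(); print(s['position'],s['tcp_rot'],s['joint_positions'],s['time_s'],np.round(m['T'],3).tolist())
```

```text
[0.52600929 0.0366562  0.240292  ] [[-2.13736422e-03  9.99997392e-01 -8.04653098e-04]
 [ 9.99997685e-01  2.13756328e-03  2.46602046e-04]
 [ 2.48321400e-04 -8.04124157e-04 -9.99999646e-01]] [-8.17043671e+00  2.14484205e+01  9.48297278e+01  8.28711250e-03
  6.37694953e+01 -8.29657033e+00] 1.8 [[1.0, 0.004, -0.001, 0.526], [0.003, -0.961, -0.277, 0.114], [-0.002, 0.277, -0.961, 0.403], [0.0, 0.0, 0.0, 1.0]]
```

View pics/w1.png

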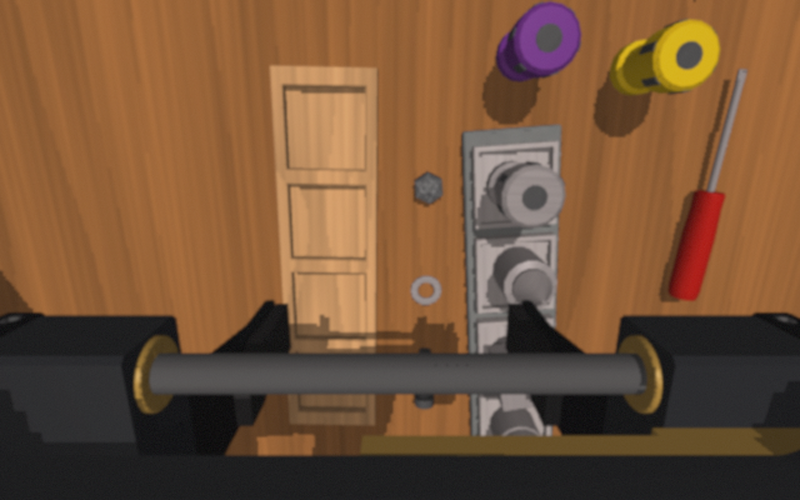

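Wrist view: block's far end at (270-377,66), collet nut bore at (534,197), centre tip about (533,280). The gripper hides the lower half. Purple and yellow collets at (548,38) and (689,55) are off the rail.

Run:
```python
from h import *
import json
m={k:np.array(v) for k,v in json.load(open("w1.json")).items()}
for n,p,z in [("b",(271,66),.02),("b",(377,68),.02),("r",(463,131),.012),("r",(560,126),.012),("collet",(535,197),.089),("centre",(533,282),.096),("rec1",(326,127),.015),("rec2",(328,222),.015),("coltop",(532,195),.089),("purple",(548,38),.073),("recTL",(284,86),.02),("recTR",(365,86),.02),("recBL",(287,170),.02),("recBR",(365,170),.02)]:
    print(n,np.round(ray(m,(p[0]/1.25,p[1]/1.25),z)[:2]*1000))
```

```text
b [423. 162.]
b [509. 160.]
r [581. 112.]
r [663. 116.]
collet [624.  67.]
centre [626.   5.]
rec1 [465. 115.]
rec2 [463.  33.]
coltop [622.  69.]
purple [628. 173.]
recTL [433. 147.]
recTR [499. 147.]
recBL [431.  79.]
recBR [498.  79.]
```

Emit:
drive_tool --deltas "87 49 15 0 0;87 98 29 0 0;87 98 29 0 0;87 98 29 -45 0;87 98 29 -90 0;87 98 29 -130 0;87 98 29 -160 0;87 98 29 -175 0;87 98 29 -183 0;87 98 29 -183 0;87 98 29 -183 0"

```text
time_s: 2.9
position: [0.6261, 0.0644, 0.0589]
tcp_rot: [[-0.0, 1.0, 0.003], [1.0, 0.0, -0.0], [-0.0, 0.003, -1.0]]
force: [-0.2, 0.2, -0.9]
opening: 0.996
grasp_force: 0.0
```

Emit:
drive_tool --deltas "60 0 0 0 0;35 0 0 0 0;35 0 0 0 0;35 0 0 0 0;35 0 0 0 0;35 0 0 0 0;35 0 0 0 0;35 0 0 0 0"

```text
time_s: 3.7
position: [0.6235, 0.0643, 0.0573]
tcp_rot: [[-0.0, 1.0, -0.003], [1.0, 0.0, 0.0], [0.0, -0.003, -1.0]]
force: [-3.2, -0.1, 4.2]
opening: 0.521
grasp_force: 30.0
```

Emit:
drive_tool --deltas "35 0 0 10 0;35 0 0 45 0;35 0 0 90 0;35 0 0 120 0;35 -25 -30 120 -0.022;35 -55 -65 120 -0.022;35 -88 -105 120 -0.022;35 -122 -145 120 -0.022;35 -150 -177 120 -0.022;35 -164 -193 120 -0.022;35 -164 -193 120 -0.022;35 -164 -193 120 -0.022"

```text
time_s: 4.9
position: [0.4613, -0.1293, 0.1775]
tcp_rot: [[0.024, 1.0, 0.001], [1.0, -0.024, -0.0], [-0.0, 0.001, -1.0]]
force: [-0.0, 0.5, -5.4]
opening: 0.519
grasp_force: 30.0
```

Run:
```python
from rig import bot, imaging
import cv2,numpy as np
a=imaging.capture("scene");b=imaging.capture("side")
cv2.imwrite("pics/s2.png",np.hstack([cv2.resize(a[100:260,200:460],None,fx=1.5,fy=2.5)[:,:,::-1],cv2.resize(b[60:320,180:460],(400,400))[:,:,::-1]]))
s=bot.read_state(); print(s['position'],s['opening'],s['force'])
```

```text
[ 0.46179736 -0.1284742   0.17745001] 0.5208884039519333 [ 1.23317665e-01 -4.18058579e-03 -5.46030988e+00]
```

View pics/s2.png

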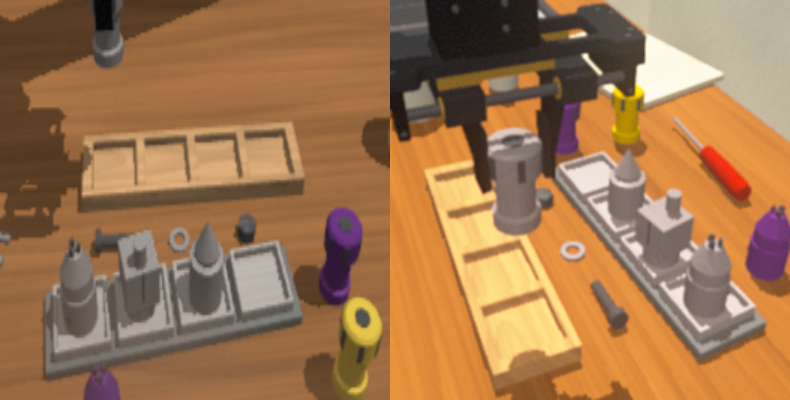

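The collet (scene crop (108,40), side crop (515,185)) hangs upright over the block's right end. Lowering it.

Emit:
drive_tool --deltas "35 -2 0 -40 0;35 -2 0 -80 0;35 -2 0 -108 0;35 -2 0 -118 0;35 -2 0 -122 0;35 -2 0 -125 0;35 -2 0 -126 0;35 -2 0 -126 0;35 -2 0 -126 0"

```text
time_s: 5.9
position: [0.4595, -0.1291, 0.0523]
tcp_rot: [[0.022, 1.0, 0.002], [1.0, -0.022, -0.001], [-0.001, 0.002, -1.0]]
force: [-0.7, 0.3, -4.9]
opening: 0.518
grasp_force: 30.0
```

Still unsupported (-4.9 N is the tool's weight), so I go down a little further.

Emit:
drive_tool --deltas "35 0 0 -0.5 0;35 0 0 -1 0;35 0 0 -1.2 0;35 0 0 -1.2 0;35 0 0 -1.2 0"

```text
time_s: 6.4
position: [0.4592, -0.1291, 0.0512]
tcp_rot: [[0.022, 1.0, 0.001], [1.0, -0.022, -0.001], [-0.001, 0.001, -1.0]]
force: [-2.1, 0.3, 4.6]
opening: 0.52
grasp_force: 30.0
```

Emit:
drive_tool --deltas "60 0 0 0 0;75 0 0 0 0;87 0 0 0 0;87 0 0 0 0;87 0 0 15 0;87 0 0 55 0;87 0 0 100 0;87 0 0 130 0;87 35 23 130 0.022;87 70 46 130 0.022;87 110 73 130 0.022;87 150 100 130 0.022"

```text
time_s: 7.6
position: [0.6101, -0.0278, 0.1803]
tcp_rot: [[0.0, 1.0, 0.0], [1.0, -0.0, -0.0], [-0.0, 0.0, -1.0]]
force: [0.2, -0.7, -0.4]
opening: 1.0
grasp_force: 0.0
```

Emit:
drive_tool --deltas "87 26 17 0 0;87 26 17 0 0;87 26 17 -45 0;87 26 17 -90 0;87 26 17 -120 0;87 26 17 -140 0;87 26 17 -147 0;87 26 17 -150 0;87 26 17 -150 0"

```text
time_s: 8.5
position: [0.6351, -0.0122, 0.0308]
tcp_rot: [[0.0, 1.0, 0.001], [1.0, -0.0, -0.0], [-0.0, 0.001, -1.0]]
force: [0.2, -0.2, 0.5]
opening: 1.001
grasp_force: 0.0
```

Emit:
drive_tool --deltas "60 0 0 0 0;30 0 0 0 0;30 0 0 0 0;30 0 0 0 0;30 0 0 0 0;30 0 0 0 0;30 0 0 0 0"

```text
time_s: 9.2
position: [0.6343, -0.0117, 0.0302]
tcp_rot: [[-0.0, 1.0, -0.001], [1.0, 0.0, 0.0], [0.0, -0.001, -1.0]]
force: [-1.8, 0.6, 2.0]
opening: 0.494
grasp_force: 30.0
```

Emit:
drive_tool --deltas "30 0 0 10 0;30 0 0 50 0;30 0 0 95 0;30 0 0 120 0;30 -25 -5 120 -0.022;30 -60 -12 120 -0.022;30 -100 -21 120 -0.022;30 -140 -30 120 -0.022;30 -165 -36 120 -0.022;30 -173 -37 120 -0.022;30 -173 -37 120 -0.022;30 -173 -37 120 -0.022"

```text
time_s: 10.4
position: [0.4639, -0.0492, 0.1506]
tcp_rot: [[0.022, 1.0, 0.003], [1.0, -0.022, -0.001], [-0.001, 0.003, -1.0]]
force: [0.5, 0.1, -4.3]
opening: 0.493
grasp_force: 30.0
```

Emit:
drive_tool --deltas "30 0 0 -40 0;30 0 0 -80 0;30 0 0 -108 0;30 0 0 -118 0;30 0 0 -122 0;30 0 0 -125 0;30 0 0 -126 0;30 0 0 -126.5 0;30 0 0 -126.5 0"

```text
time_s: 11.3
position: [0.4625, -0.049, 0.0245]
tcp_rot: [[0.022, 1.0, 0.002], [1.0, -0.022, -0.001], [-0.001, 0.002, -1.0]]
force: [-0.4, 0.7, -4.5]
opening: 0.491
grasp_force: 30.0
```

Emit:
drive_tool --deltas "30 0 0 -0.4 0;30 0 0 -0.8 0;30 0 0 -1.0 0;30 0 0 -1.0 0;30 0 0 -1.0 0"

```text
time_s: 11.8
position: [0.4624, -0.049, 0.0241]
tcp_rot: [[0.022, 1.0, 0.002], [1.0, -0.022, -0.001], [-0.001, 0.002, -1.0]]
force: [-0.9, 0.3, 8.1]
opening: 0.493
grasp_force: 29.9
```

Emit:
drive_tool --deltas "60 0 0 0 0;75 0 0 0 0;87 0 0 0 0;87 0 0 0 0;87 0 0 20 0;87 0 0 65 0;87 0 0 110 0;87 0 0 160 0;87 30 -25 166 0.022;87 65 -55 166 0.022;87 100 -85 166 0.022;87 135 -115 166 0.022"

```text
time_s: 13.0
position: [0.5979, -0.1647, 0.1889]
tcp_rot: [[-0.0, 1.0, 0.0], [1.0, 0.0, 0.0], [0.0, 0.0, -1.0]]
force: [1.4, 0.2, 0.5]
opening: 0.996
grasp_force: 0.0
```

Emit:
drive_tool --deltas "87 20 -25 0 0;87 25 -35 0 0;87 25 -35 0 0;87 25 -35 0 0"

```text
time_s: 13.4
position: [0.6202, -0.1975, 0.188]
tcp_rot: [[0.0, 1.0, -0.003], [1.0, -0.0, 0.002], [0.002, -0.003, -1.0]]
force: [-0.1, -0.5, 0.2]
opening: 0.995
grasp_force: 0.0
```

Run:
```python
from rig import bot, imaging
import cv2,numpy as np,json
m=imaging.camera_model("wrist");a=imaging.capture("wrist")
json.dump({k:np.asarray(v).tolist() for k,v in m.items()},open("w2.json","w"))
cv2.imwrite("pics/w2.png",cv2.resize(a[50:300,180:500,::-1],(768,600),interpolation=cv2.INTER_CUBIC))
print(bot.read_state()['position'])
```

```text
[ 0.62021969 -0.19711584  0.18821616]
```

View pics/w2.png

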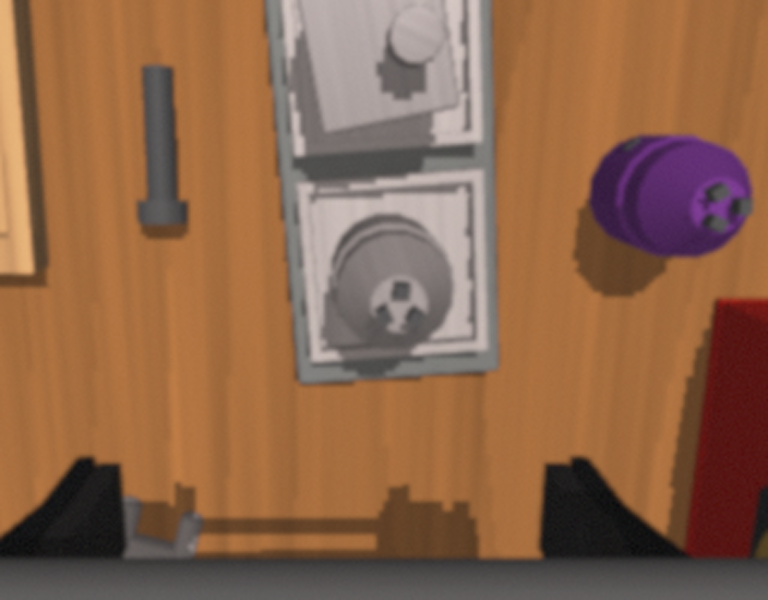

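Wrist view: borer's lower top-face edge runs (325,132) to (458,104), its left edge (300,0) to (325,132), stub centre (418,35). Chuck jaws centre (399,306). The purple chuck at (670,195) is well clear.

Run:
```python
from h import *
import json
m={k:np.array(v) for k,v in json.load(open("w2.json")).items()}
f=lambda p,z:ray(m,((p[0]+.5)/2.4-.5+180,(p[1]+.5)/2.4-.5+50),z)[:2]*1000
A,B,C=f((325,132),.072),f((458,104),.072),f((300,2),.072)
for v in(A,B,C,f((418,35),.092),f((399,306),.089),f((600,195),.03),f((718,205),.076)): print(np.round(v,1))
print(np.arctan2(*(B-A)[::-1]),np.arctan2(-(C-A)[0],(C-A)[1]))
a=np.arctan2(*(B-A)[::-1]); x=np.array([np.cos(a),np.sin(a)]);y=np.array([-x[1],x[0]])
print("ctr",(A+B)/2+22*y, f((418,35),.092)-10*x, np.linalg.norm(B-A))
```

```text
[ 617.7 -121.5]
[ 659.5 -113. ]
[610.2 -83.4]
[644.6 -94.7]
[ 641.2 -174.1]
[ 719.4 -144.1]
[ 743.3 -143.8]
0.20115378099588982 0.19623261494409752
ctr [634.24264705 -95.67914187] [634.77588512 -96.70444299] 42.65819945907603
```

Emit:
drive_tool --deltas "87 5 40 0 0.1;87 14 80 0 0.2;87 14 101 0 0.2;87 14 101 0 0.2;87 14 101 -45 0.2;87 14 101 -90 0.2;87 14 101 -125 0.2;87 14 101 -145 0.2;87 14 101 -151 0.2;87 14 101 -154 0.2;87 14 101 -154 0.2"

```text
time_s: 14.55
position: [0.6364, -0.0982, 0.0357]
tcp_rot: [[-0.199, 0.98, 0.001], [0.98, 0.199, -0.001], [-0.001, 0.001, -1.0]]
force: [0.7, 0.4, 0.4]
opening: 0.996
grasp_force: 0.0
```

Emit:
drive_tool --deltas "60 0 0 0 0;30 0 0 0 0;30 0 0 0 0;30 0 0 0 0;30 0 0 0 0;30 0 0 0 0;30 0 0 0 0"

```text
time_s: 15.25
position: [0.6348, -0.0978, 0.0347]
tcp_rot: [[-0.199, 0.98, -0.003], [0.98, 0.199, -0.0], [0.0, -0.002, -1.0]]
force: [-2.0, -1.1, 2.4]
opening: 0.506
grasp_force: 30.0
```

Emit:
drive_tool --deltas "30 0 0 10 0;30 0 0 50 0;30 0 0 95 0;30 0 0 120 0;30 -25 19 120 -0.05;30 -55 41 120 -0.1;30 -88 66 120 -0.15;30 -122 92 120 -0.222;30 -150 113 120 -0.222;30 -171 128 120 -0.222;30 -172 128 120 -0.222;30 -172 128 120 -0.222"

```text
time_s: 16.45
position: [0.4637, 0.0307, 0.1549]
tcp_rot: [[0.021, 1.0, 0.001], [1.0, -0.021, 0.0], [0.0, 0.001, -1.0]]
force: [1.5, 0.5, -5.6]
opening: 0.499
grasp_force: 30.0
```

Emit:
drive_tool --deltas "30 0 0 -40 0;30 0 0 -80 0;30 0 0 -108 0;30 0 0 -118 0;30 0 0 -122 0;30 0 0 -125 0;30 0 0 -126 0;30 0 0 -126.5 0;30 0 0 -126.5 0"

```text
time_s: 17.35
position: [0.4645, 0.0301, 0.029]
tcp_rot: [[0.022, 1.0, 0.002], [1.0, -0.022, -0.0], [-0.0, 0.002, -1.0]]
force: [-0.3, -1.0, -5.4]
opening: 0.501
grasp_force: 30.0
```

Emit:
drive_tool --deltas "30 0 0 -0.4 0;30 0 0 -0.8 0;30 0 0 -1.0 0;30 0 0 -1.0 0;30 0 0 -1.0 0"

```text
time_s: 17.85
position: [0.4644, 0.0302, 0.0286]
tcp_rot: [[0.022, 1.0, 0.002], [1.0, -0.022, -0.0], [-0.0, 0.002, -1.0]]
force: [-0.7, -0.1, 8.5]
opening: 0.505
grasp_force: 30.0
```

Emit:
drive_tool --deltas "60 0 0 0 0;75 0 0 0 0;87 0 0 0 0;87 0 0 0 0;87 0 0 20 0;87 0 0 65 0;87 0 0 110 0;87 0 0 140 0;87 30 -35 140 0.022;87 60 -69 140 0.022;87 90 -104 140 0.022;87 120 -138 140 0.022"

```text
time_s: 19.05
position: [0.5847, -0.1091, 0.1672]
tcp_rot: [[-0.0, 1.0, -0.0], [1.0, 0.0, 0.0], [0.0, -0.0, -1.0]]
force: [-0.0, 1.1, 0.2]
opening: 1.002
grasp_force: 0.0
```

Emit:
drive_tool --deltas "87 30 -35 0 0;87 57 -66 0 0;87 57 -66 0 0;87 57 -66 -45 0;87 57 -66 -90 0;87 57 -66 -120 0;87 57 -66 -134 0;87 57 -66 -138 0;87 57 -66 -138 0;87 57 -66 -138 0"

```text
time_s: 20.05
position: [0.6422, -0.1742, 0.0311]
tcp_rot: [[-0.0, 1.0, 0.003], [1.0, 0.0, -0.001], [-0.001, 0.003, -1.0]]
force: [0.4, -0.8, 0.3]
opening: 0.998
grasp_force: 0.0
```

Emit:
drive_tool --deltas "60 0 0 0 0;30 0 0 0 0;30 0 0 0 0;30 0 0 0 0;30 0 0 0 0;30 0 0 0 0;30 0 0 0 0"

```text
time_s: 20.75
position: [0.6409, -0.1738, 0.0291]
tcp_rot: [[0.0, 1.0, -0.0], [1.0, -0.0, 0.0], [0.0, -0.0, -1.0]]
force: [0.5, 0.9, -0.2]
opening: 0.499
grasp_force: 30.0
```

Emit:
drive_tool --deltas "30 0 0 10 0;30 0 0 50 0;30 0 0 95 0;30 0 0 130 0;30 -10 22 130 0;30 -30 55 130 0;30 -50 95 130 0;30 -75 135 130 0;30 -98 175 130 0;30 -122 215 130 -0.022;30 -146 250 130 -0.022;30 -165 272 130 -0.022"

```text
time_s: 21.95
position: [0.4727, 0.1005, 0.1591]
tcp_rot: [[0.02, 1.0, -0.003], [1.0, -0.02, 0.001], [0.001, -0.003, -1.0]]
force: [-0.1, 0.4, -4.0]
opening: 0.5
grasp_force: 30.0
```

Emit:
drive_tool --deltas "30 -11 13 0 0;30 -11 13 0 0;30 -11 13 -40 0;30 -11 13 -85 0;30 -11 13 -118 0;30 -11 13 -128 0;30 -11 13 -132 0;30 -11 13 -134.5 0;30 -11 13 -136 0;30 -11 13 -136 0;30 -11 13 -136 0"

```text
time_s: 23.05
position: [0.4656, 0.1113, 0.0242]
tcp_rot: [[0.022, 1.0, 0.002], [1.0, -0.022, -0.0], [0.0, 0.002, -1.0]]
force: [0.2, 0.1, -4.2]
opening: 0.497
grasp_force: 30.0
```

Emit:
drive_tool --deltas "30 0 0 -0.5 0;30 0 0 -1 0;30 0 0 -1.3 0;30 0 0 -1.3 0;30 0 0 -1.3 0"

```text
time_s: 23.55
position: [0.4653, 0.1113, 0.0231]
tcp_rot: [[0.022, 1.0, 0.002], [1.0, -0.022, 0.0], [0.0, 0.002, -1.0]]
force: [-0.4, -0.2, 6.1]
opening: 0.498
grasp_force: 30.0
```

Contact. Releasing and retreating, then a final look.

Emit:
drive_tool --deltas "60 0 0 0 0;75 0 0 0 0;87 0 0 0 0;87 0 0 0 0;87 0 0 20 0;87 0 0 60 0;87 0 0 105 0;87 0 0 150 0;87 0 40 180 0;87 0 85 180 0;87 0 130 180 0;87 0 150 180 0"

```text
time_s: 24.75
position: [0.4647, 0.2644, 0.2024]
tcp_rot: [[0.02, 1.0, 0.002], [1.0, -0.02, 0.001], [0.002, 0.001, -1.0]]
force: [-0.0, -1.1, -0.6]
opening: 0.998
grasp_force: 0.0
```

Run:
```python
from rig import bot, imaging
import cv2,numpy as np
a=imaging.capture("scene");b=imaging.capture("side")
cv2.imwrite("pics/s3.png",np.hstack([cv2.resize(a[100:300,210:470],(400,400))[:,:,::-1],cv2.resize(b[60:320,180:460],(400,400))[:,:,::-1]]))
s=bot.read_state(); print(s['position'],s['force'])
```

```text
[0.4645102  0.26372898 0.20184236] [ 0.19429456 -0.85952536  0.52299781]
```

View pics/s3.png

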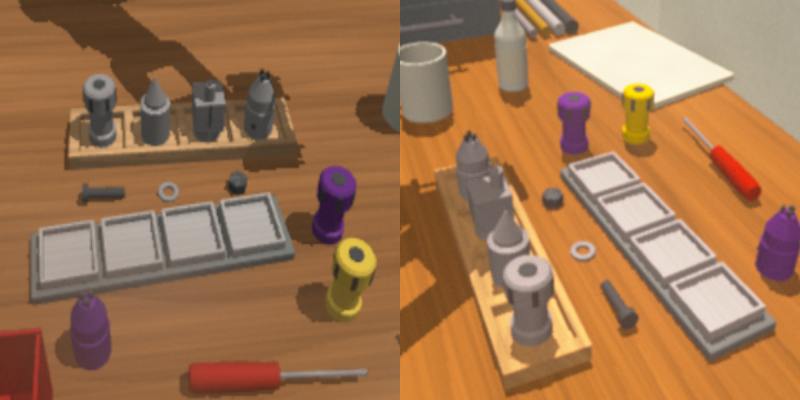

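All four tools stand upright in the block. In the scene half they read collet (100,110), centre (155,110), borer (208,110), chuck (260,105), which is right end to left end for the robot. Nothing else has moved.

```bash
python3 -c "
from rig import bot; print(bot.hand_in())"
```

```text
the job is handed in; nothing more can be done
None
```

The job is handed in at about 25 s: all four steel tools stand upright in the wooden block in reverse order (robot's left to right: chuck, borer, centre, collet), each lowered until it touched the recess floor before release.

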